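# Push the stuck plug out of the pipe stub

### The job

Take the wooden-handled push-rod from its rest, feel its rod into the top of the pipe stub on the stand and push the stuck brass plug down and out of the lower end, into the tray. Where the rod sits in its handle is not known, so search for the bore with a light touch, and never press on the pipe or the plug with more than 50 N. Then hang the push-rod in its rest again as it was, and leave the other things on the bench where they are.

Things in the scene. Friction and masses are not known exactly. Their poses are not given: they have to be found in the camera images.
- stand: knock-out stand, fixed to the bench: dark steel catch tray 130 (x) x 120 (y) x 22 mm high, walls and floor 5 mm, open on top; two uprights at y = +-46 mm carry a crosspiece (top 86 mm up) that holds an upright bare steel pipe stub over the middle of the tray. Origin: middle of the tray's underside, z up.
- pipe_mouth (a point): centre of the pipe stub's open upper end, 115 mm above the bench, z up along the pipe. The pipe stub is 60 mm long, 31 mm outside, 21 mm bore, sharp plain rim, the highest thing of the stand. It does not give at all: touch it at 15 mm/s or slower.
- pipe_foot (a point): centre of the pipe stub's open lower end, 55 mm above the bench (50 mm above the tray's floor)
- plug: brass plug, a plain cylinder 20 mm across and 24 mm long, stuck in the pipe's bore; origin in the middle of its lower end, z along its axis (up at the start). Friction holds it; it slides down under a push of about 10 to 20 N all along the bore and drops out when nearly all of it has left the pipe. Its upper end starts 5 to 14 mm below the rim.
- plug_center (a point): the middle of the brass plug
- push_rod: push-rod, 0.24 kg: flat wooden handle 18 (x) x 66 (y) x 40 mm high, steel-shod below, over a plain steel rod 18 mm across (end hardly bevelled), parallel to z, its end 73 mm below the handle's underside; the first 6 mm under the handle are a collar 23 mm across. Origin: middle of the handle's underside, z up. The rod's axis is NOT at the origin: see handle_mid.
- handle_mid (a point): middle of the push-rod's handle, 20 mm above its underside. The rod is clamped hard somewhere along a slot under the handle: its axis lies anywhere from -10 to +10 mm along the handle's y (at x = 0), differently every time and not measured: see it or feel for it. Grasp the handle here across its 18 mm, closing along its x.
- rest: wooden rest, fixed: base 60 (x) x 104 (y) x 10 mm and two end walls, 44 (x) x 16 mm, with their middles at y = +-31.5 mm (47 mm free between them), tops 84 mm above the bench. The handle's ends lie on the two walls and the rod hangs between them; the push-rod's axes agree with the rest's at the start. Origin: middle of the underside.
- rest_seat (a point): where the push-rod's origin is when it hangs in the rest: midway between the wall tops, 84 mm above the bench
- tin: round cream screw tin, 62 mm across, 46 high; a bystander, loose on the bench; origin: middle of its underside
- spanner: bare steel open-ended spanner, 144 mm long; a bystander, loose on the bench; origin: middle of its underside
- bolt: steel bolt, 62 mm long, lying; a bystander, loose on the bench; origin: middle of its underside
- nut: steel hexagon nut, 21 mm across, 10 high; a bystander, loose on the bench; origin: middle of its underside

How it is judged:
By the outcome, as a careful person would: the job done as asked, in the order asked, and still so for the second after the job is handed in, with the robot touching nothing.
It also fails if it takes over 72 s, if anything falls off the work surface, if the arm or the gripper's body presses on something with over 40 N, if the wrist force passes 120 N, or if a joint passes its speed limit or range.

### The arm

A 6-joint arm with a two-finger parallel gripper is mounted at the origin on a cart in front of the work surface, level with it; the furniture and walls round the work are solid. World frame = base frame: x ahead of the robot, y to its left, z up, the work surface at z = 0. Lengths are in mm, angles in rad, forces in N, time in s.
With the tool pointing down it reaches from about 275 to 1000 mm from the base axis. Payload 8.4 kg.
Tool frame: the origin (TCP) lies on the mounting face of the last link; the fingertips stand 173 mm ahead of it and the grasp point (between the pads) lies 155 mm ahead of it; z points along the fingers, y is the line along which they close (so a half turn about z gives the same grasp; the last joint's range is limited). The gripper opens to 85 mm and grips with 20 to 120 N. Pads are 22 mm wide; open, the fingers measure 114 mm over their backs; the gripper's body (76 mm by 85 mm) begins 54 mm behind the grasp point. The pads swing forward as they close: fully open they stand 13 mm farther back than shut.
Start: joints at [-1.258, 0.353, 1.633, -0, 1.155, -0.002], TCP at [193.515, -594.291, 404.681] pointing down, gripper open.
Joint ranges: [-2.63, 2.63], [-0.92, 2.1], [0.06, 2.66], [-1.3, 4.44], [0, 2.69], [-3.02, 3.02]. Speed limits (rad/s): [2.22, 2.22, 2.79, 3.14, 3.14, 3.14].

### API

Orientations are given as a rotation vector (axis times angle).
In Python, from workcell import env gives the robot as it stands.
- The arm moves only by the shell command python3 -m creep 'ROWS' [FORCE]. ROWS is JSON, a list of rows, each a list of 5 numbers: the shift along the tool's x, y, z normalised to -1 to 1, where 1 is 10 cm, then the turn about the tool's z normalised to -1 to 1, where 1 is pi/2 rad, then the opening, from -1 (shut) to 1 (fully open). A call has 1 to 12 rows; each row is the pose to reach, as a shift and turn from the pose commanded when the call began, along the tool's axes at that moment; what a row does not reach only later rows make up. A row lasts 1/8 s, in which the tool goes at most 62.5 mm and 10.7 degrees, less where a joint would pass 70% of its speed; a pose out of reach is approached as far as the arm can. A call with a number of a shift or a turn outside -1 to 1 is refused whole. A call with a gripper value outside its range is refused whole. The fingers move at their own pace and stop on an object; FORCE is the grip in N (left out, the last holds). Time passes only in rows, so rows that repeat a pose let the fingers close. It gives the time, the measured TCP pose, the force, the opening and the grip force at its end, in the units of the state.
- env.sense(): the state, without advancing time (a new reading comes with each control period).
- env.snapshot(name): name is "scene" or "top" or "wrist"; returns a dict with "image" (400x640x3 uint8, red, green, blue), "intrinsics" (3x3 intrinsics, pixels), "rvec" (rotation vector, rad) and "tvec" (3), from world to camera coordinates, as OpenCV has them. Camera axes: x right, y down, z forward; pixel columns grow to the right and rows downward; lengths in mm; the calibration is good to about 2 mm. The wrist camera is an equidistant fisheye: a pixel r from the principal point sees the ray r / f radians off the axis. A picture is of the moment at which its call begins. There is no depth.
- env.hand_in(): hands the job in; it is judged then, once.
The state is a dict: "time_s": time; "joint_positions": joint angles; "qd": joint speeds; "joint_torque": joint torques, N m; "tcp_pos": TCP position; "orientation": TCP orientation; "ft_force": force on the tool from outside, world axes, zero at the start; "moment": the same for the moment, N m; "gripper_width": opening from 0.0 (shut) to 1.0 (fully open); "gripper_force": force on a finger pad.
Only numpy, scipy, OpenCV 4.12 (cv2) and the standard library are available. Lean on these libraries where they do the work, as an engineer would, in place of code of your own. Each camera call takes 0.05 s, during which the arm holds its last target. There are 200 camera calls.

## Working session

There is one attempt and no reset: what is moved stays moved. The work goes in short steps, Python scripts to look and compute and a shell command to move; the robot and the scene stay as the last step left them, time stands still between calls to the robot, and variables do not carry over. Pictures are saved under pics/ and viewed, at most 10 in all, crops included, and the job is handed in when it is done.

```bash
mkdir -p pics
cat > h.py <<'E'
import numpy as np, cv2
from workcell import env
def snap(n,f):
    s=env.snapshot(n); cv2.imwrite('pics/'+f+'.png',s['image'][:,:,::-1]); np.savez('pics/'+f+'.npz',**{k:np.array(v) for k,v in s.items()}); return s
def load(f): return dict(np.load('pics/'+f+'.npz'))
def ray(s,u,v,fish=False):
    K=np.array(s['intrinsics']);R=cv2.Rodrigues(np.array(s['rvec'],float))[0];t=np.array(s['tvec'],float).ravel()
    x=(u-K[0,2])/K[0,0];y=(v-K[1,2])/K[1,1]
    if fish:
        r=np.hypot(x,y)+1e-9; d=np.array([x/r*np.sin(r),y/r*np.sin(r),np.cos(r)])
    else: d=np.array([x,y,1.])
    return -R.T@t, R.T@d
def onz(s,u,v,z,fish=False):
    c,d=ray(s,u,v,fish); return c+d*(z-c[2])/d[2]
def proj(s,P,fish=False):
    K=np.array(s['intrinsics']);R=cv2.Rodrigues(np.array(s['rvec'],float))[0];t=np.array(s['tvec'],float).ravel()
    p=R@np.array(P,float)+t
    if fish:
        a=np.arctan2(np.hypot(p[0],p[1]),p[2]);r=np.hypot(p[0],p[1])+1e-9;x,y=p[0]/r*a,p[1]/r*a
    else: x,y=p[0]/p[2],p[1]/p[2]
    return np.array([K[0,0]*x+K[0,2],K[1,1]*y+K[1,2]])
E
python3 - <<'E'
from h import *
import numpy as np
a=snap('top','top0');b=snap('scene','scene0')
for s in (a,b): print(ray(s,320,200),np.array(s['intrinsics'])[0,0])
print(env.sense())
E
```

```text
(array([ 427.45855258,    6.18760473, 1240.84264263]), array([ 0.06310546, -0.00337288, -0.99800442])) 487.7132856007983
(array([ -82.39714019, -898.56874968,  645.03069515]), array([ 0.48251498,  0.75135503, -0.45037721])) 462.34384918522085
{'time_s': 0.1, 'joint_positions': array([-1.25837198e+00,  3.53578801e-01,  1.63404090e+00,  2.51444441e-05,
        1.15519704e+00, -2.41448307e-03]), 'qd': array([ 1.23588716e-03, -1.59012640e-03, -2.12415905e-03,  6.18110218e-05,
        5.75456484e-04,  5.78995351e-04]), 'joint_torque': array([ 4.78933598e-04, -6.06354547e+01, -3.42820001e+01,  3.41606142e-05,
        3.91138805e-03,  3.07903761e-06]), 'tcp_pos': array([ 193.47224541, -594.08744075,  404.04474775]), 'orientation': array([-3.10155179e+00, -4.92301730e-01,  2.61059753e-04]), 'ft_force': array([ 0.26326461, -0.07666862,  0.42642296]), 'moment': array([0.01131   , 0.04224718, 0.02211178]), 'gripper_force': 0.0, 'gripper_width': 0.9985176420097851}
```

View pics/top0.png

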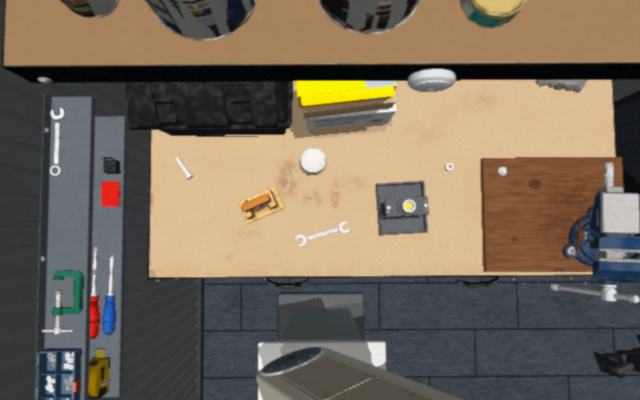

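View pics/scene0.png

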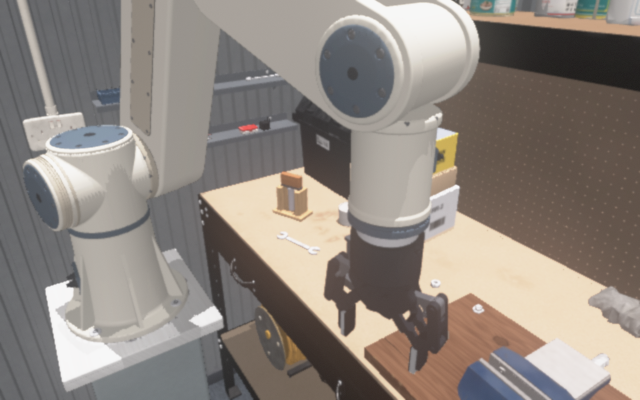

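The top view shows the rest with its orange handle near (256,201), the stand near (402,207) with the yellow plug in the pipe at (408,206), the tin at (313,161) and the spanner at (322,234). The scene view shows the rest at (293,195); the arm hides the stand.

Run:
```python
from h import *
s=load('top0');im=s['image'];hsv=cv2.cvtColor(im,cv2.COLOR_RGB2HSV)
print(hsv[201,256],hsv[210,265],hsv[206,408],hsv[230,230],hsv[190,275])
cv2.imwrite('pics/c1.png',np.hstack([cv2.resize(im[175:235,225:295,::-1],None,fx=5.7,fy=5.7,interpolation=cv2.INTER_CUBIC),cv2.resize(im[175:235,367:437,::-1],None,fx=5.7,fy=5.7,interpolation=cv2.INTER_CUBIC)]))
x=(hsv[:,:,0]<16)&(hsv[:,:,1]>165)&(hsv[:,:,2]>90); 
m=np.zeros(x.shape,np.uint8); m[185:225,235:290]=x[185:225,235:290]
for c in cv2.findContours(m,cv2.RETR_EXTERNAL,2)[0]:
    if cv2.contourArea(c)>30: print('handle',cv2.minAreaRect(c),[onz(s,*p,124).round(1) for p in cv2.boxPoints(cv2.minAreaRect(c))])
print('pipe',onz(s,408,206,110))
m=((hsv[:,:,2]<100)).astype(np.uint8); m[:170]=0;m[245:]=0;m[:,:360]=0;m[:,445:]=0
c=max(cv2.findContours(m,cv2.RETR_EXTERNAL,2)[0],key=cv2.contourArea);r=cv2.minAreaRect(c);print(r,[onz(s,*p,22).round(1) for p in cv2.boxPoints(r)])
```

```text
[ 14 182 221] [ 18 130 223] [ 27 174 251] [ 17  86 222] [ 19 125 235]
handle ((255.506591796875, 202.37216186523438), (7.730077266693115, 28.229093551635742), 66.37062072753906) [array([488.8, 183.6, 124. ]), array([514.5, 124.3, 124. ]), array([498.1, 117.2, 124. ]), array([472.5, 176.4, 124. ])]
pipe [ 483.85059071 -201.86214113  110.        ]
((401.0999755859375, 207.8000030517578), (49.5440673828125, 47.344627380371094), 86.09950256347656) [array([ 542.2, -138.2,   22. ]), array([ 549.7, -256.9,   22. ]), array([ 425.8, -262.9,   22. ]), array([ 418.4, -144.9,   22. ])]
```

View pics/c1.png

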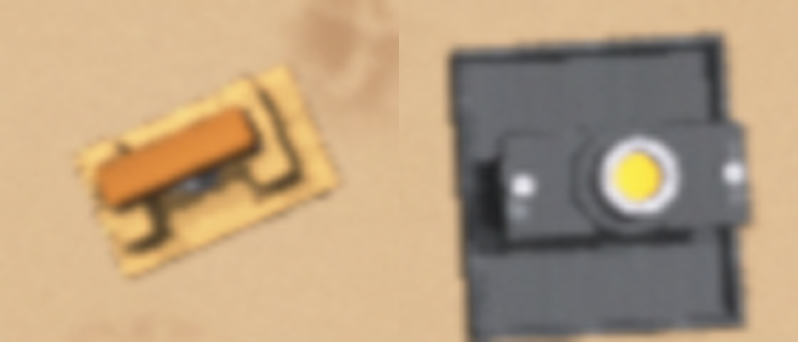

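The crops confirm it. The handle's long axis runs about 23° off world y, centred near (493,150). The rod's collar shows faintly below the handle, and the plug (yellow) sits inside the bright pipe rim. I'll go over the stand and look with the wrist camera on the way.

```bash
cat > to.py <<'E'
import sys
from h import *
def ang(o):
    R=cv2.Rodrigues(np.array(o,float))[0]; return R
def rel(x,y,z,a=None):
    s=env.sense();R=ang(s['orientation']);d=R.T@(np.array([x,y,z])-s['tcp_pos'])
    a0=np.degrees(np.arctan2(R[1,0],R[0,0]))
    t=0 if a is None else -((a-a0+180)%360-180)/90
    print('t',round(s['time_s'],2),'pos',s['tcp_pos'].round(1),'a',a0.round(2),'tilt',R[:,2].round(4),'q',s['joint_positions'].round(2),'shift/100',(d/100).round(4),'turn',round(t,4))
if __name__=='__main__': rel(*map(float,sys.argv[1:]))
E
for i in 1 ; do
python3 -m creep '[[0.44,-0.37,0,0,1],[0.89,-0.74,0,0,1],[0.89,-0.74,0,0,1]]'
python3 -m creep '[[0.44,-0.37,0,0,1],[0.89,-0.74,0,0,1],[0.89,-0.74,0,0,1]]'
python3 -m creep '[[0.44,-0.37,0,0,1],[0.89,-0.74,0,0,1],[0.89,-0.74,0,0,1]]'
python3 -m creep '[[0.44,-0.37,0,0,1],[0.89,-0.74,0,0,1],[0.89,-0.74,0,0,1],[0.89,-0.74,0,0,1]]'
done
python3 to.py 440 -202 404 ; python3 -c "
from h import *
s=snap('wrist','w0');print(proj(s,[483.8,-201.9,115],True),ray(s,320,200,True),s['intrinsics'][0])"
```

```text
time_s: 0.48
tcp_pos: [256.6, -493.6, 404.3]
orientation: [-3.1, -0.497, -0.0]
ft_force: [-0.6, 0.0, 0.6]
gripper_width: 0.998
gripper_force: 0.0
time_s: 0.85
tcp_pos: [318.1, -396.5, 404.6]
orientation: [-3.101, -0.497, 0.0]
ft_force: [0.4, -1.0, -0.0]
gripper_width: 1.001
gripper_force: 0.0
time_s: 1.23
tcp_pos: [379.9, -299.2, 404.7]
orientation: [-3.102, -0.498, -0.0]
ft_force: [0.2, -0.1, -0.4]
gripper_width: 0.999
gripper_force: 0.0
time_s: 1.72
tcp_pos: [440.2, -203.8, 404.6]
orientation: [3.102, 0.492, -0.001]
ft_force: [-0.2, 0.1, 0.5]
gripper_width: 1.001
gripper_force: 0.0
t 1.73 pos [ 440.2 -203.8  404.6] a 18.04 tilt [-5.e-04 -7.e-04 -1.e+00] q [-0.44  0.13  1.92 -0.    1.08  0.82] shift/100 [ 0.0036 -0.0182  0.0056] turn 0
[327.70492467 150.3595762 ] (array([ 519.49670813, -178.72918285,  374.06605026]), array([-0.29176062, -0.11297427, -0.94979606])) [309.70691629   0.         314.91557838]
```

View pics/w0.png

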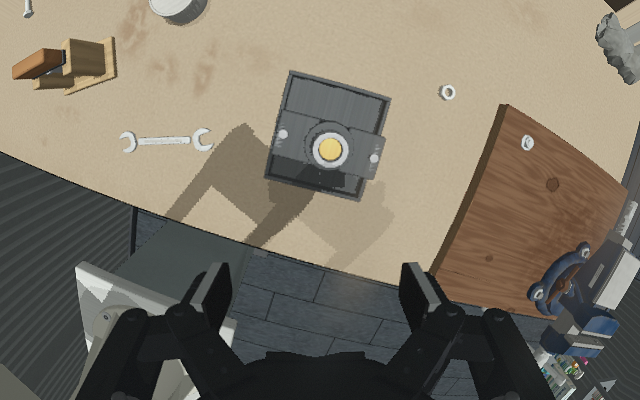

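The wrist view shows the pipe mouth at about (330,149), within 2 px of the prediction. The stand and spanner are clear, and the rest is at the left edge near (65,65). I'll fit the rim more accurately.

```bash
python3 - <<'E'
from h import *
for f,fish,uv in (('w0',True,(330,149)),('top0',False,(408,206))):
    s=load(f);im=s['image'];hsv=cv2.cvtColor(im,cv2.COLOR_RGB2HSV)
    H,S,V=[hsv[:,:,i].astype(int) for i in range(3)]
    for nm,m in (('rim+plug',(V>140)),('plug',(V>130)&(S>90))):
        k=np.zeros(m.shape,np.uint8);w=24 if fish else 10
        k[uv[1]-w:uv[1]+w,uv[0]-w:uv[0]+w]=m[uv[1]-w:uv[1]+w,uv[0]-w:uv[0]+w]
        c=max(cv2.findContours(k,cv2.RETR_EXTERNAL,2)[0],key=cv2.contourArea)
        P=np.array([onz(s,*p[0],115 if nm[0]=='r' else 106,fish)[:2] for p in c])
        e=cv2.minEnclosingCircle(P.astype(np.float32));el=cv2.fitEllipse(P.astype(np.float32)); print(f,nm,np.round(e[0],1),round(e[1],1),np.round(el[0],1),np.round(el[1],1))
E
python3 to.py 493 150 404 113.4
```

```text
w0 rim+plug [ 484.8 -203.9] 15.4 [ 484.9 -203.8] [29.7 29.8]
w0 plug [ 484.3 -204. ] 9.9 [ 484.4 -204. ] [18.5 18.9]
top0 rim+plug [ 484.8 -203.1] 16.4 [ 485. -203.] [31.1 31.7]
top0 plug [ 485.2 -203.8] 8.9 [ 485.2 -203.8] [17.7 17.9]
t 1.77 pos [ 440.  -204.1  404.6] a 17.98 tilt [-4.e-04 -6.e-04 -1.e+00] q [-0.44  0.13  1.92 -0.    1.08  0.82] shift/100 [ 1.5974 -3.2046  0.0035] turn -1.0603
```

```bash
python3 -m creep '[[0.2,-0.4,0,0,1],[0.4,-0.8,0,0,1],[0.4,-0.8,0,0,1]]' >/dev/null
python3 -m creep '[[0.2,-0.4,0,0,1],[0.4,-0.8,0,0,1],[0.4,-0.8,0,0,1]]'>/dev/null
python3 -m creep '[[0.2,-0.4,0,0,1],[0.4,-0.8,0,0,1],[0.4,-0.8,0,0,1]]'>/dev/null
python3 -m creep '[[0.2,-0.4,0,-0.11,1],[0.4,-0.8,0,-0.22,1],[0.4,-0.8,0,-0.33,1],[0.4,-0.8,0,-0.44,1],[0.4,-0.8,0,-0.55,1],[0.4,-0.8,0,-0.66,1],[0.4,-0.8,0,-0.77,1],[0.4,-0.8,0,-0.88,1],[0.4,-0.8,0,-0.99,1],[0.4,-0.8,0,-1,1],[0.4,-0.8,0,-1,1]]'
python3 to.py 493 150 404 113.4; python3 -c "
from h import *
s=snap('wrist','w1');print(proj(s,[493.5,150.4,124],True))"
```

```text
time_s: 4.28
tcp_pos: [493.7, 149.9, 404.6]
orientation: [1.852, 2.538, -0.001]
ft_force: [0.4, -0.1, 0.9]
gripper_width: 1.002
gripper_force: 0.0
t 4.28 pos [493.7 149.9 404.6] a 107.77 tilt [-1.e-04 -4.e-04 -1.e+00] q [ 0.29  0.18  1.86 -0.    1.09 -0.02] shift/100 [ 0.0032 -0.0068  0.0063] turn -0.0626
[315.16798188 199.96123603]
```

View pics/w1.png

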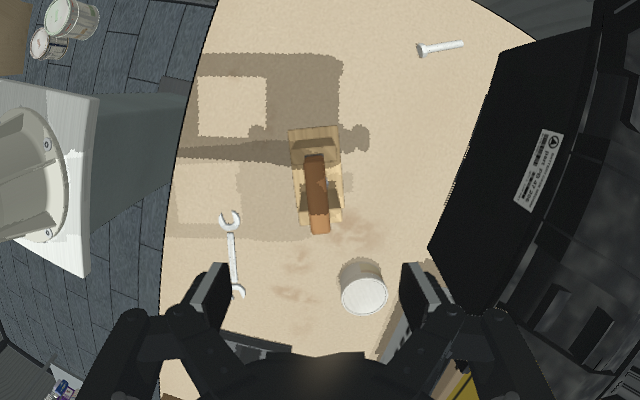

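The wrist view shows the handle at (316,193), nearly upright in the image, with the rest around it. The tin is at (363,288) and the spanner at (232,255); both lie lower than the fingers will go. I'll measure the handle here.

Run:
```python
from h import *
s=load('w1');hsv=cv2.cvtColor(s['image'],cv2.COLOR_RGB2HSV)
print([hsv[y,x].tolist() for y,x in ((170,315),(200,317),(225,320),(140,310),(165,300),(205,335))])
x=(hsv[:,:,0]<15)&(hsv[:,:,1]>160)&(hsv[:,:,2]>60)
m=np.zeros(x.shape,np.uint8);m[140:240,290:345]=x[140:240,290:345]
m=cv2.morphologyEx(m,cv2.MORPH_OPEN,np.ones((3,3)))
c=max(cv2.findContours(m,cv2.RETR_EXTERNAL,2)[0],key=cv2.contourArea)
P=np.array([onz(s,*p[0],124,True)[:2] for p in c],np.float32)
r=cv2.minAreaRect(P);print(r)
b=cv2.boxPoints(r);print(b, [proj(s,[*p,124],True).round() for p in b])
```

```text
[[14, 131, 113], [15, 132, 116], [15, 122, 186], [18, 93, 104], [19, 93, 134], [20, 93, 110]]Traceback (most recent call last):
  File "<stdin>", line 7, in <module>
ValueError: max() iterable argument is empty
```

Run:
```python
from h import *
s=load('w1');hsv=cv2.cvtColor(s['image'],cv2.COLOR_RGB2HSV)
x=(hsv[:,:,0]<17)&(hsv[:,:,1]>112)&(hsv[:,:,2]>60)
m=np.zeros(x.shape,np.uint8);m[140:240,290:345]=x[140:240,290:345]
m=cv2.morphologyEx(m,cv2.MORPH_OPEN,np.ones((3,3)))
c=max(cv2.findContours(m,cv2.RETR_EXTERNAL,2)[0],key=cv2.contourArea)
P=np.array([onz(s,*p[0],124,True)[:2] for p in c],np.float32)
r=cv2.minAreaRect(P);print(r,cv2.boundingRect(c))
b=cv2.boxPoints(r);print(b, [proj(s,[*p,124],True).round() for p in b])
v=s['image'][135:240,285:350,::-1].copy();cv2.drawContours(v,[c-[285,135]],-1,(0,255,0),1)
cv2.imwrite('pics/c2.png',cv2.resize(v,None,fx=5.5,fy=5.5,interpolation=cv2.INTER_NEAREST))
```

```text
((493.6181945800781, 154.2035675048828), (17.573915481567383, 68.72015380859375), 23.834035873413086) (303, 156, 27, 78)
[[471.69608  182.0827  ]
 [499.46512  119.223015]
 [515.5403   126.32443 ]
 [487.77127  189.18411 ]] [array([302., 157.]), array([311., 234.]), array([331., 232.]), array([323., 155.])]
```

View pics/c2.png

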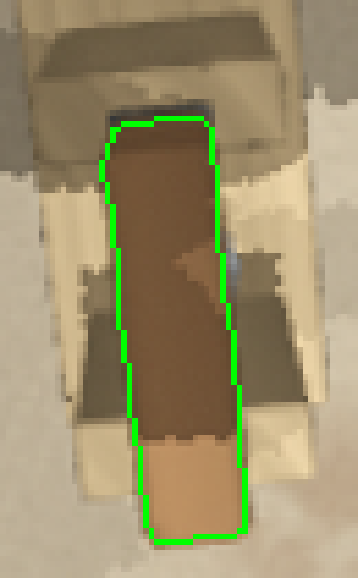

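The mask outlines the handle well. It also takes in the +y end face (dark band at the crop's top), so the centre comes back about 1.5 mm to (494,152), with yaw 23.8°.

```bash
python3 to.py 494 152 260 113.8
```

```text
t 4.33 pos [493.7 150.2 404.7] a 107.81 tilt [ 0.e+00 -3.e-04 -1.e+00] q [ 0.29  0.18  1.86 -0.    1.09 -0.02] shift/100 [0.0162 0.0087 1.4467] turn -0.0666
```

```bash
python3 -m creep '[[0.01,0.01,0.4,-0.033,1],[0.016,0.009,0.8,-0.067,1],[0.016,0.009,0.95,-0.067,1],[0.016,0.009,0.95,-0.067,1]]' 
python3 -m creep '[[0,0,0.3,0,1],[0,0,0.49,0,1],[0,0,0.49,0,1],[0,0,0.49,0,1]]' 
python3 to.py 494 152 260 113.8
python3 -m creep '[[0,0,0,0,-0.2],[0,0,0,0,-0.5],[0,0,0,0,-1],[0,0,0,0,-1],[0,0,0,0,-1],[0,0,0,0,-1],[0,0,0,0,-1],[0,0,0,0,-1]]' 50
```

```text
time_s: 4.82
tcp_pos: [493.8, 152.9, 309.3]
orientation: [-1.712, -2.633, 0.002]
ft_force: [0.4, 0.4, -0.5]
gripper_width: 0.996
gripper_force: 0.0
time_s: 5.32
tcp_pos: [494.5, 153.2, 262.2]
orientation: [1.709, 2.634, 0.003]
ft_force: [0.8, 0.2, 0.1]
gripper_width: 1.001
gripper_force: 0.0
t 5.33 pos [494.5 153.2 262.2] a 114.04 tilt [ 2.1e-03  6.0e-04 -1.0e+00] q [ 0.3   0.38  1.98 -0.    0.78 -0.12] shift/100 [-0.0089 -0.01    0.022 ] turn 0.0026
time_s: 6.32
tcp_pos: [493.9, 153.1, 260.9]
orientation: [1.709, 2.636, 0.0]
ft_force: [-0.4, 0.0, 5.3]
gripper_width: 0.206
gripper_force: 49.2
```

```bash
python3 -m creep '[[0,0,-0.02,0,-1],[0,0,-0.1,0,-1],[0,0,-0.4,0,-1],[0,0,-0.8,0,-1],[0,0,-1,0,-1],[0,0,-1,0,-1]]' 100
python3 -m creep '[[0,0,-0.3,0,-1],[0,0,-0.45,0,-1],[0,0,-0.45,0,-1],[0,0,-0.45,0,-1]]' 
python3 to.py 484.8 -203.7 405
python3 -c "
from h import *
a=snap('wrist','w2');b=snap('scene','s2');p=env.sense()['tcp_pos']
print(env.sense()['ft_force'],env.sense()['moment'])
q=proj(b,p-[0,0,210]);print(q,proj(a,p-[0,0,248],True))
u,v=q.astype(int);i=b['image'][max(v-50,0):v+50,max(u-50,0):u+50,::-1]
A=cv2.resize(a['image'][100:300,220:420,::-1],(390,390));B=cv2.resize(i,(390,390));cv2.imwrite('pics/c3.png',np.hstack([A,B]))"
```

```text
time_s: 7.08
tcp_pos: [494.2, 153.1, 362.2]
orientation: [1.708, 2.634, 0.004]
ft_force: [0.2, -0.7, -2.3]
gripper_width: 0.196
gripper_force: 98.0
time_s: 7.58
tcp_pos: [493.5, 152.9, 404.5]
orientation: [-1.709, -2.635, 0.002]
ft_force: [0.3, 0.2, -2.2]
gripper_width: 0.2
gripper_force: 98.2
t 7.58 pos [493.5 152.9 404.5] a 114.06 tilt [-1.6e-03 -5.0e-04 -1.0e+00] q [ 0.3   0.18  1.86  0.    1.1  -0.12] shift/100 [-3.2207e+00 -1.5330e+00 -3.0000e-03] turn 0
[-0.05620862  0.03515864 -1.74785242] [ 0.04405082 -0.02389425  0.02800426]
[289.05078156 150.79605452] [315.89252281 214.39152954]
```

View pics/c3.png

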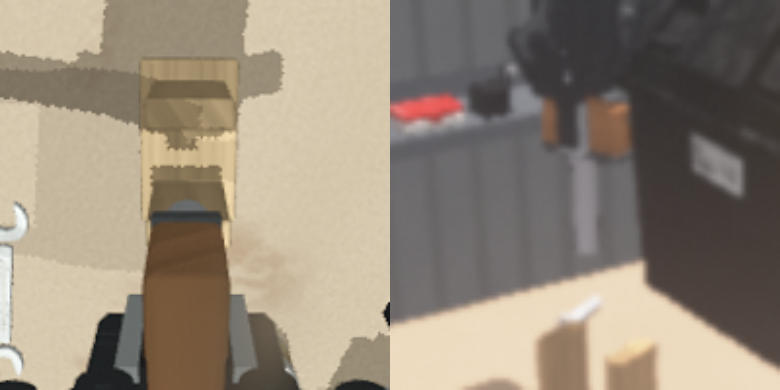

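The left crop (wrist) shows the +x edge of the rod's end just peeking out beyond the handle, at crop (185,201). The right crop (scene) shows the rod as a grey strip hanging from the handle at crop (585,205). I'll compute the offset along the handle from both.

Run:
```python
from h import *
a=load('w2');b=load('s2')
R=cv2.Rodrigues(np.array([-1.709,-2.635,.002]))[0];ex=np.array([R[0,0],R[1,0],0]);T=np.array([493.5,152.9,404.5])
g=cv2.cvtColor(a['image'],cv2.COLOR_RGB2HSV)
print('wrist col S,V',[(y,*g[y,315].tolist()) for y in range(196,214)])
for v in (201.5,202.5,203.5):
    P=onz(a,315,v,T[2]-248,True); print(v,(P-T)@ex-9)
q=proj(b,T-[0,0,230]);h=int(q[1])
for v in range(145,162,4):
    print(v,b['image'][v,278:302].mean(1).round().astype(int))
for o in (-10,0,10):
    print(o,[proj(b,T+ex*o-[0,0,z]).round(1).tolist() for z in (185,215,240)])
```

```text
wrist col S,V [(196, 19, 92, 108), (197, 18, 91, 109), (198, 19, 92, 108), (199, 19, 93, 110), (200, 18, 97, 108), (201, 18, 81, 110), (202, 24, 24, 105), (203, 80, 7, 107), (204, 90, 7, 107), (205, 90, 7, 107), (206, 90, 7, 108), (207, 90, 9, 109), (208, 90, 10, 73), (209, 90, 5, 56), (210, 105, 10, 52), (211, 90, 13, 59), (212, 90, 8, 66), (213, 13, 26, 69)]
201.5 1.220058230245419
202.5 0.4390900989246411
203.5 -0.3435742114435314
145 [108 108 108 106 103 101 102 111 129 139 142 141 136 126 111 103 101 103
 106 108 108 108 106  93]
149 [110 110 109 108 104 103 103 112 128 139 142 142 138 130 112 105 102 103
 106 109 109 108 108 101]
153 [112 111 111 110 106 104 104 112 130 141 143 143 141 131 114 104 102 104
 107 109 109 109 108 104]
157 [112 112 113 111 106 103 102 109 125 140 144 145 141 128 100  99 102 104
 107 109 110 110 110 107]
161 [111 112 112 111 108 105 103 105 115 135 145 146 142 132 111 104 104 105
 107 110 110 111 110 109]
-10 [[291.7, 142.9], [292.1, 153.2], [292.4, 161.7]]
0 [[288.7, 142.2], [289.1, 152.5], [289.5, 160.9]]
10 [[285.8, 141.6], [286.2, 151.8], [286.6, 160.2]]
```

Both views put the rod at about +1.5 mm along tool x from the TCP axis.

```bash
python3 -m creep '[[-0.3,-0.14,0,0,-1],[-0.8,-0.38,0,0,-1],[-0.8,-0.38,0,0,-1]]' >/dev/null
python3 -m creep '[[-0.4,-0.19,0,0,-1],[-0.8,-0.38,0,0,-1],[-0.8,-0.38,0,0,-1]]' >/dev/null
python3 -m creep '[[-0.4,-0.19,0,0,-1],[-0.8,-0.38,0,0,-1],[-0.8,-0.38,0,0,-1]]' >/dev/null
python3 -m creep '[[-0.4,-0.19,0,0,-1],[-0.8,-0.38,0,0,-1],[-0.8,-0.38,0,0,-1],[-0.8,-0.38,0,0,-1],[-0.8,-0.38,0,0,-1]]'
python3 to.py 485.4 -205.1 373 114
```

```text
time_s: 9.43
tcp_pos: [485.7, -199.8, 405.5]
orientation: [-1.707, -2.636, -0.001]
ft_force: [0.3, 0.8, -1.5]
gripper_width: 0.2
gripper_force: 98.5
t 9.43 pos [ 485.7 -199.8  405.5] a 114.14 tilt [-3.e-04  6.e-04 -1.e+00] q [-0.39  0.2   1.84  0.    1.1  -0.81] shift/100 [-0.0475 -0.0244  0.3247] turn 0.0016
```

```bash
python3 -m creep '[[-0.047,-0.024,0.1,0,-1],[-0.047,-0.024,0.25,0,-1],[-0.047,-0.024,0.32,0,-1],[-0.047,-0.024,0.32,0,-1],[-0.047,-0.024,0.32,0,-1],[-0.047,-0.024,0.32,0,-1]]'
python3 to.py 485.4 -205.1 373 114
python3 -m creep '[[0,0,0.013,0,-1],[0,0,0.026,0,-1],[0,0,0.039,0,-1],[0,0,0.052,0,-1],[0,0,0.065,0,-1],[0,0,0.065,0,-1]]'
python3 -m creep '[[0,0,0.01,0,-1],[0,0,0.01,0,-1]]'
```

```text
time_s: 10.18
tcp_pos: [485.4, -206.5, 374.1]
orientation: [1.709, 2.635, 0.0]
ft_force: [-0.6, -0.6, -2.4]
gripper_width: 0.2
gripper_force: 98.4
t 10.18 pos [ 485.4 -206.5  374.1] a 114.06 tilt [ 7.e-04 -3.e-04 -1.e+00] q [-0.41  0.24  1.87  0.    1.03 -0.83] shift/100 [0.013  0.006  0.0109] turn 0.0007
time_s: 10.92
tcp_pos: [485.2, -206.4, 367.1]
orientation: [-1.709, -2.636, 0.0]
ft_force: [-0.2, -0.3, -2.7]
gripper_width: 0.198
gripper_force: 98.4
time_s: 11.18
tcp_pos: [485.2, -206.4, 366.1]
orientation: [-1.709, -2.636, 0.0]
ft_force: [-0.4, -0.1, -2.0]
gripper_width: 0.2
gripper_force: 98.4
```

```bash
python3 -m creep '[[0.012,0.006,0,0,-1],[0.012,0.006,0,0,-1],[0.012,0.006,0.01,0,-1],[0.012,0.006,0.01,0,-1]]'
python3 -m creep '[[0,0,0.008,0,-1],[0,0,0.008,0,-1],[0,0,0.008,0,-1]]'
python3 -m creep '[[0,0,0.008,0,-1],[0,0,0.008,0,-1],[0,0,0.008,0,-1]]'
```

```text
time_s: 11.68
tcp_pos: [485.2, -205.1, 365.1]
orientation: [-1.709, -2.636, 0.0]
ft_force: [0.3, 0.3, -2.6]
gripper_width: 0.194
gripper_force: 98.4
time_s: 12.05
tcp_pos: [485.3, -205.1, 364.4]
orientation: [1.709, 2.636, 0.0]
ft_force: [-0.2, -1.0, -2.1]
gripper_width: 0.195
gripper_force: 98.4
time_s: 12.42
tcp_pos: [485.3, -205.1, 363.5]
orientation: [-1.709, -2.636, 0.0]
ft_force: [0.3, -0.4, -2.4]
gripper_width: 0.197
gripper_force: 98.4
```

```bash
python3 -m creep '[[0,0,0.01,0,-1],[0,0,0.01,0,-1]]'
python3 -m creep '[[0,0,0.01,0,-1],[0,0,0.01,0,-1]]'
```

```text
time_s: 12.68
tcp_pos: [485.2, -205.1, 362.5]
orientation: [-1.709, -2.636, 0.0]
ft_force: [-0.2, -0.3, -2.8]
gripper_width: 0.195
gripper_force: 98.4
time_s: 12.92
tcp_pos: [485.3, -205.1, 361.5]
orientation: [-1.709, -2.636, 0.0]
ft_force: [-0.3, -0.5, -2.0]
gripper_width: 0.199
gripper_force: 98.4
```

```bash
python3 -m creep '[[0,0,0.01,0,-1],[0,0,0.01,0,-1]]'
python3 -m creep '[[0,0,0.01,0,-1],[0,0,0.01,0,-1]]'
python3 -m creep '[[0,0,0.01,0,-1],[0,0,0.01,0,-1]]'
```

```text
time_s: 13.18
tcp_pos: [485.3, -205.1, 360.5]
orientation: [-1.709, -2.636, 0.0]
ft_force: [-0.2, 0.3, -2.4]
gripper_width: 0.199
gripper_force: 98.4
time_s: 13.42
tcp_pos: [485.3, -205.1, 359.5]
orientation: [-1.709, -2.636, 0.0]
ft_force: [-0.2, -0.3, -2.1]
gripper_width: 0.198
gripper_force: 98.4
time_s: 13.68
tcp_pos: [485.3, -205.1, 358.5]
orientation: [-1.709, -2.636, -0.0]
ft_force: [0.6, 0.4, -2.3]
gripper_width: 0.196
gripper_force: 98.4
```

The tip is about 6 mm below the rim with no contact, so it's in the bore. I'll continue gently to the plug.

```bash
python3 -m creep '[[0,0,0.01,0,-1],[0,0,0.02,0,-1],[0,0,0.02,0,-1]]'
python3 -m creep '[[0,0,0.01,0,-1],[0,0,0.02,0,-1],[0,0,0.02,0,-1]]'
python3 -m creep '[[0,0,0.01,0,-1],[0,0,0.02,0,-1],[0,0,0.02,0,-1]]'
```

```text
time_s: 14.05
tcp_pos: [485.4, -205.2, 357.4]
orientation: [1.709, 2.635, -0.0]
ft_force: [-2.0, 0.2, 6.3]
gripper_width: 0.194
gripper_force: 99.9
time_s: 14.42
tcp_pos: [485.5, -205.3, 355.5]
orientation: [1.709, 2.635, -0.0]
ft_force: [-1.4, 0.1, 6.7]
gripper_width: 0.199
gripper_force: 100.0
time_s: 14.8
tcp_pos: [485.5, -205.3, 353.6]
orientation: [1.709, 2.635, -0.0]
ft_force: [-2.6, 0.5, 8.6]
gripper_width: 0.195
gripper_force: 100.1
```

```bash
python3 -m creep '[[0,0,0.015,0,-1],[0,0,0.03,0,-1],[0,0,0.045,0,-1],[0,0,0.06,0,-1],[0,0,0.075,0,-1],[0,0,0.09,0,-1],[0,0,0.105,0,-1],[0,0,0.12,0,-1]]'
python3 -m creep '[[0,0,0.015,0,-1],[0,0,0.03,0,-1],[0,0,0.045,0,-1],[0,0,0.06,0,-1],[0,0,0.075,0,-1],[0,0,0.09,0,-1],[0,0,0.105,0,-1],[0,0,0.12,0,-1]]'
```

```text
time_s: 15.8
tcp_pos: [485.6, -205.4, 342.0]
orientation: [1.708, 2.635, -0.0]
ft_force: [-3.5, 1.1, 12.7]
gripper_width: 0.2
gripper_force: 100.5
time_s: 16.8
tcp_pos: [485.5, -205.4, 329.9]
orientation: [1.708, 2.635, -0.0]
ft_force: [-2.6, 0.1, 11.6]
gripper_width: 0.194
gripper_force: 100.5
```

```bash
python3 -m creep '[[0,0,0.015,0,-1],[0,0,0.03,0,-1],[0,0,0.045,0,-1],[0,0,0.06,0,-1],[0,0,0.075,0,-1],[0,0,0.09,0,-1],[0,0,0.105,0,-1],[0,0,0.12,0,-1]]'
python3 -m creep '[[0,0,0.015,0,-1],[0,0,0.03,0,-1],[0,0,0.045,0,-1],[0,0,0.06,0,-1],[0,0,0.075,0,-1],[0,0,0.09,0,-1],[0,0,0.09,0,-1]]'
```

```text
time_s: 17.8
tcp_pos: [485.4, -205.2, 316.9]
orientation: [1.709, 2.635, -0.0]
ft_force: [-0.5, 0.4, 1.6]
gripper_width: 0.2
gripper_force: 99.0
time_s: 18.68
tcp_pos: [485.2, -205.1, 307.5]
orientation: [-1.709, -2.636, -0.0]
ft_force: [0.2, 0.0, -2.8]
gripper_width: 0.198
gripper_force: 98.4
```

Force is back to the free-hanging value, so the plug has dropped. I'll push a little further to be sure, then withdraw.

```bash
python3 -m creep '[[0,0,0.015,0,-1],[0,0,0.03,0,-1],[0,0,0.03,0,-1],[0,0,0,0,-1],[0,0,-0.1,0,-1],[0,0,-0.25,0,-1],[0,0,-0.4,0,-1],[0,0,-0.55,0,-1],[0,0,-0.7,0,-1],[0,0,-0.85,0,-1],[0,0,-0.97,0,-1],[0,0,-0.97,0,-1]]'
python3 to.py 494 153 405 113.9
python3 - <<'E'
from h import *
b=snap('wrist','w3')
cv2.imwrite('pics/c4.png',b['image'][:,:,::-1])
E
```

```text
time_s: 20.18
tcp_pos: [485.5, -205.2, 405.6]
orientation: [1.709, 2.634, 0.001]
ft_force: [0.4, -0.4, -3.0]
gripper_width: 0.2
gripper_force: 98.4
t 20.18 pos [ 485.5 -205.2  405.6] a 114.06 tilt [ 1.7e-03 -7.0e-04 -1.0e+00] q [-0.4   0.2   1.84  0.    1.1  -0.82] shift/100 [3.2363 1.5378 0.0038] turn 0.0018
```

View pics/c4.png

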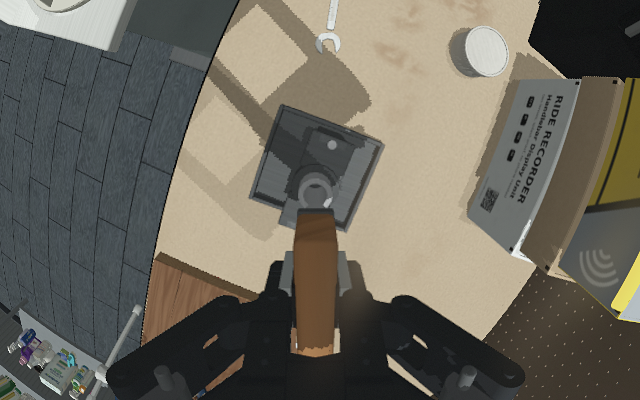

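This view shows the pipe rim at (316,190) with the rod's end in front of it, so the bore is hidden. I'll check the plug from the top camera after moving away. Back to the rest.

```bash
python3 -m creep '[[0.4,0.19,0,0,-1],[0.81,0.385,0,0,-1],[0.81,0.385,0,0,-1]]' >/dev/null
python3 -m creep '[[0.4,0.19,0,0,-1],[0.81,0.385,0,0,-1],[0.81,0.385,0,0,-1]]' >/dev/null
python3 -m creep '[[0.4,0.19,0,0,-1],[0.81,0.385,0,0,-1],[0.81,0.385,0,0,-1]]' >/dev/null
python3 -m creep '[[0.4,0.19,0,0,-1],[0.8,0.38,0,0,-1],[0.8,0.38,0,0,-1],[0.8,0.38,0,0,-1],[0.8,0.38,0,0,-1],[0.8,0.38,0,0,-1]]'
python3 to.py 494 153.1 262 113.95
python3 - <<'E'
from h import *
b=snap('top','t3');a=snap('scene','s3')
A=cv2.resize(b['image'][175:235,367:437,::-1],None,fx=5.7,fy=5.7,interpolation=cv2.INTER_CUBIC)
u,v=proj(a,[485,-204,60]).astype(int);B=cv2.resize(a['image'][v-50:v+50,u-58:u+58,::-1],(399,342),interpolation=cv2.INTER_CUBIC)
cv2.imwrite('pics/c5.png',np.hstack([A,B]))
E
```

```text
time_s: 22.1
tcp_pos: [493.8, 151.5, 404.6]
orientation: [1.711, 2.635, -0.0]
ft_force: [-0.5, 0.5, -1.0]
gripper_width: 0.199
gripper_force: 98.3
t 22.1 pos [493.8 151.5 404.6] a 113.99 tilt [-0.e+00 -2.e-04 -1.e+00] q [ 0.29  0.18  1.86 -0.    1.09 -0.12] shift/100 [0.0146 0.0085 1.4257] turn 0.0005
```

View pics/c5.png

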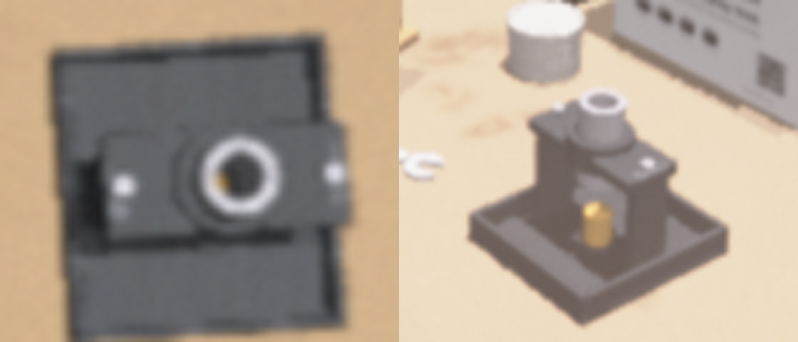

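The plug stands in the tray (scene crop (597,225)), and the bore is clear in the top view. Now I'll lower the push-rod into its rest.

```bash
python3 -m creep '[[0.015,0.009,0,0,-1],[0.015,0.009,0,0,-1],[0.015,0.009,0.3,0,-1],[0.015,0.009,0.6,0,-1],[0.015,0.009,0.9,0,-1],[0.015,0.009,1,0,-1],[0.015,0.009,1,0,-1]]'
python3 to.py 494 153.1 261.5 113.95
python3 -m creep '[[0,0,0.1,0,-1],[0,0,0.2,0,-1],[0,0,0.3,0,-1],[0,0,0.36,0,-1],[0,0,0.38,0,-1],[0,0,0.395,0,-1],[0,0,0.4,0,-1],[0,0,0.4,0,-1]]'
python3 to.py 494 153.1 261.5 113.95
```

```text
time_s: 23.08
tcp_pos: [494.0, 154.2, 304.5]
orientation: [-1.709, -2.635, 0.001]
ft_force: [0.1, 0.2, -2.2]
gripper_width: 0.196
gripper_force: 98.3
t 23.07 pos [494.  154.2 304.5] a 114.07 tilt [-9.e-04 -2.e-04 -1.e+00] q [ 0.3   0.31  1.95  0.    0.88 -0.12] shift/100 [-0.0106 -0.004   0.4298] turn 0.0013
time_s: 24.08
tcp_pos: [494.0, 154.2, 264.8]
orientation: [1.709, 2.636, 0.0]
ft_force: [-0.8, -0.2, -1.5]
gripper_width: 0.198
gripper_force: 98.3
t 24.07 pos [494.  154.2 264.8] a 114.06 tilt [ 3.e-04  1.e-04 -1.e+00] q [ 0.3   0.37  1.98  0.    0.79 -0.12] shift/100 [-0.0098 -0.0044  0.0326] turn 0.0013
```

Correct 1 mm sideways and seat it.

```bash
python3 -m creep '[[-0.01,-0.004,0.01,0,-1],[-0.01,-0.004,0.02,0,-1],[-0.01,-0.004,0.03,0,-1],[-0.01,-0.004,0.035,0,-1],[-0.01,-0.004,0.035,0,-1]]'
python3 -m creep '[[0,0,0.005,0,-1],[0,0,0.005,0,-1]]'
```

```text
time_s: 24.7
tcp_pos: [494.0, 153.1, 261.1]
orientation: [-1.709, -2.636, 0.0]
ft_force: [-0.1, -0.7, -1.6]
gripper_width: 0.199
gripper_force: 98.8
time_s: 24.95
tcp_pos: [494.0, 153.1, 261.1]
orientation: [1.71, 2.636, 0.0]
ft_force: [-1.9, -1.1, 4.5]
gripper_width: 0.196
gripper_force: 99.8
```

```bash
python3 -m creep '[[0,0,0,0,-0.4],[0,0,0,0,-0.2],[0,0,0,0,0.2],[0,0,0,0,0.6],[0,0,0,0,1],[0,0,0,0,1],[0,0,0,0,1],[0,0,0,0,1]]' 30
python3 -m creep '[[0,0,-0.1,0,1],[0,0,-0.4,0,1],[0,0,-0.8,0,1],[0,0,-1,0,1],[0,0,-1,0,1]]'
python3 -m creep '[[0,0,-0.3,0,1],[0,0,-0.45,0,1],[0,0,-0.45,0,1],[0,0,-0.45,0,1]]'
python3 - <<'E'
from h import *
s=snap('wrist','w4');t=snap('scene','s4')
hsv=cv2.cvtColor(s['image'],cv2.COLOR_RGB2HSV)
x=(hsv[:,:,0]<17)&(hsv[:,:,1]>112)&(hsv[:,:,2]>60)
m=np.zeros(x.shape,np.uint8);m[130:250,280:355]=x[130:250,280:355]
m=cv2.morphologyEx(m,cv2.MORPH_OPEN,np.ones((3,3)))
c=max(cv2.findContours(m,cv2.RETR_EXTERNAL,2)[0],key=cv2.contourArea)
print(cv2.minAreaRect(np.array([onz(s,*p[0],124,True)[:2] for p in c],np.float32)))
A=cv2.resize(s['image'][110:260,240:390,::-1],(400,400));B=cv2.resize(t['image'][150:250,240:340,::-1],(400,400));cv2.imwrite('pics/c6.png',np.hstack([A,B]))
E
```

```text
time_s: 25.95
tcp_pos: [494.0, 153.1, 260.6]
orientation: [1.709, 2.636, 0.0]
ft_force: [0.3, -0.1, 0.7]
gripper_width: 1.003
gripper_force: 0.0
time_s: 26.58
tcp_pos: [494.5, 153.2, 362.6]
orientation: [1.708, 2.634, 0.005]
ft_force: [0.2, -0.7, -0.1]
gripper_width: 1.002
gripper_force: 0.0
time_s: 27.08
tcp_pos: [493.7, 153.0, 404.5]
orientation: [-1.709, -2.635, 0.002]
ft_force: [0.4, 0.2, -0.5]
gripper_width: 1.0
gripper_force: 0.0
((493.2348327636719, 154.54681396484375), (17.139827728271484, 69.03475952148438), 23.55138397216797)
```

View pics/c6.png

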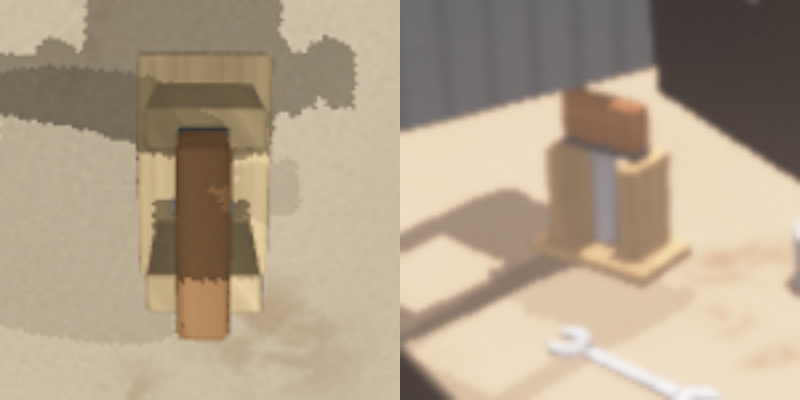

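The push-rod hangs seated on both walls, with its pose within 0.5 mm and 0.3° of the start. The gripper is clear.

```bash
python3 -c "
from workcell import env
print(env.hand_in())"
```

```text
the job is handed in; nothing more can be done
None
```

The plug is out of the pipe and standing in the tray, the push-rod hangs in its rest within 0.5 mm and 0.3° of its starting pose, and the job was handed in at about 27 s, with pushing force readings of at most about 13 N and nothing else on the bench touched.

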